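# Hold a tube block in the datum corner of a reading stage

## Robot

A 6-joint arm with a two-finger parallel gripper is mounted at the origin on the work surface. World frame = base frame: x ahead of the robot, y to its left, z up, the work surface at z = 0. Lengths are in m, angles in rad, forces in N, time in s.
With the tool pointing down it reaches from about 0.35 to 0.975 m from the base axis. Payload 4.9 kg.
Tool frame: the origin (TCP) lies where the fingers leave the gripper's body, on its centre line; the fingertips stand 73 mm ahead of it and the grasp point (between the pads) lies 54 mm ahead of it; z points along the fingers, y is the direction in which the jaws open and shut (so a half turn about z gives the same grasp; the last joint's range is limited). The gripper opens to 85 mm and grips with 20 to 120 N. Pads are 22 mm wide; open, the fingers measure 114 mm over their backs; the gripper's body (76 mm by 85 mm) begins 54 mm behind the grasp point. The pads swing forward as they close: fully open they stand 13 mm farther back than shut.
Start: joints at [0.985, 0.053, 1.613, -0, 1.476, -0.119], TCP at [0.281, 0.558, 0.304] pointing down, gripper open.
Joint ranges: [-3.01, 3.01], [-1.01, 2.22], [0.06, 2.58], [-1.02, 4.17], [0.09, 2.62], [-3.14, 3.14]. Speed limits (rad/s): [2.57, 2.57, 3.14, 3.14, 3.14, 3.14].

## Interface

Orientations are given as a rotation vector (axis times angle).
In Python, from station import monitor, vision, workorder gives the robot as it stands.
- The arm moves only by the tool arm_command, never from a script. Its argument "rows" is text: rows parted by semicolons, each of 6 numbers parted by spaces: the shift along the world's x, y, z in mm, then the turn, a rotation vector about the world's x, y, z in degrees. In form: tx ty tz wx wy wz; .... A call has 1 to 12 rows; each row is the pose to reach, as a shift and turn from the pose measured when the call began; what a row does not reach only later rows make up. A row lasts 1/8 s, in which the tool goes at most 62.5 mm and 10.7 degrees, less where a joint would pass 70% of its speed; a pose out of reach is approached as far as the arm can. A call with a gripper value outside its range is refused whole. "jaw" is the opening, from 0 (shut) to 1 (fully open), set as the call begins (left out, the last holds). The fingers move at their own pace and stop on an object; "squeeze" is the grip in N (left out, the last holds). Time passes only in rows, so rows that repeat a pose let the fingers close. It gives the time, the measured TCP pose, the force and the opening at its end, in the units of the state.
- monitor.get_obs(): the state, without advancing time (a new reading comes with each control period).
- vision.get_image(name): name is "side" or "top"; returns a dict with "frame" (420x560x3 uint8, red, green, blue), "vfov" (degrees; the focal length in pixels is half the picture's height over the tangent of half this angle, whatever the lens; pixels are square), "cx", "cy" (the principal point, pixels), "distortion" ([k1, k2, p1, p2, k3] as OpenCV has them; the pictures are not rectified), "R" (3x3) and "t" (3): a world point X has camera coordinates R X + t. Camera axes: x right, y down, z forward; pixel columns grow to the right and rows downward; lengths in m; the calibration is good to about 2 mm. A picture is of the moment at which its call begins. There is no depth.
- workorder.finish_job(): hands the job in, once; it reports no verdict.
The state is a dict: "t": time; "q": joint angles; "dq": joint speeds; "effort": joint torques, N m; "tool_pos": TCP position; "tool_rot": TCP orientation; "contact_force": force on the tool from outside, world axes, zero at the start; "wrist_torque": the same for the moment, N m; "opening": finger opening in m.
Only numpy, scipy, OpenCV 4.12 (cv2) and the standard library are available. Lean on these libraries where they do the work, as an engineer would, in place of code of your own. Each camera call takes 0.05 s, during which the arm holds its last target. There are 200 camera calls.

## Task

Press the orange lever of the white reading stage down until it clicks and stays down by itself, which sinks the brass lift bar. Then put the aluminium tube block flat on the stage in the corner between the two blue stops, long side along the long stop, pressed firmly and squarely against both stops at once. Finish while still holding it there with the gripper, pressing on both stops; leave the tip box, the bottle and the tube rack alone.

Things in the scene. Friction and masses are not known exactly. Their poses are not given: they have to be found in the camera images.
- nest: White reading stage, fixed to the bench: a plate 135 x 175 x 20 mm (its x, y, z). Origin on the bench straight below the centre of the seated block; the plate spans x -76 to +59 mm and y -130 to +45 mm from it, its flat top is at z = 20 mm. Its x axis points to the far stop, its y axis to the left stop. It stands turned by up to 0.3 rad either way.
- seat (a point): Point on the stage's top (20 mm above the bench) where the centre of the block's underside lies when it is home against both stops with its long side along the stage's x axis; axes as the stage's.
- stop_far: Short blue rigid stop bar, 14 x 44 x 14 mm (x, y, z), origin at the centre of its underside on the stage's top, 47 mm in +x from the seat; its face towards the seat is 40 mm from the seat. A 50 mm end face of the block bears on it.
- stop_left: Long blue rigid stop bar, 70 x 14 x 14 mm (x, y, z), origin at the centre of its underside on the stage's top, 32 mm in +y from the seat; its face towards the seat is 25 mm from the seat. An 80 mm side face of the block bears on it. Both stops are only 14 mm high, so fingers gripping the upper half of the block pass over them. Stops and stage top are slick plastic (friction with the block about 0.2).
- pad_top (a point): Centre of the upper face of the orange finger pad (40 x 30 x 10 mm) at the lever's free end, where to press. The lever is hinged at stage x +40, y -108 mm, 50 mm above the bench (axis along the stage's y) and runs 90 mm from the hinge to the pad's centre, towards stage -x. Raised, it slopes up 0.45 rad and this point is 94 mm above the bench at stage x -39 mm; latched, it is almost level and this point is 50 mm above the bench at stage x -50 mm.
- lever (a joint): Lever angle: 0 raised, 0.50 rad fully down at its end stop. A spring pushes it back up until about 0.38 rad; beyond that a detent carries it to the end stop and keeps it there. Pressing at the pad takes at most about 6 N; the detent holds it down with about 3 N.
- ejector (a joint): Brass lift bar in the seat, 50 x 12 mm, driven by the lever: 0 standing 14 mm above the stage's top, 0.015 m sunk 1 mm below the top.
- block: Loose aluminium tube block, 80 x 50 x 50 mm (x, y, z), about 0.3 to 0.6 kg, eight dark wells drawn on its flat top; origin at the centre of its underside. Stands on the bench, long axis within 0.6 rad of world x. Either end may face the far stop. Grip it across its 50 mm width from above.
- tip_box: Bystander: box of yellow pipette tips, 85 x 120 x 55 mm, origin under its centre.
- bottle: Bystander: bottle with blue cap, 60 mm across, 110 mm high, origin under its centre.
- tube_rack: Bystander: green rack with capped tubes, 120 x 60 x 54 mm, origin under its centre.
Mind the look-alikes: they are no part of the job. Of the things like the nest, leave any that is purple or red; of the rest the larger one is meant.

How it is judged:
By the outcome, as a careful person would: the job done as asked, in the order asked, and still so for the second after the job is handed in, while the arm keeps its last pose, push and grip.
It also fails if it takes over 58 s, if anything falls off the work surface, if the arm or the gripper's body presses on something with over 40 N, if the wrist force passes 120 N, or if a joint passes its speed limit or range.

## Working session

There is one attempt and no reset: what is moved stays moved. The work goes in short steps, Python scripts to look and compute and a tool call to move; the robot and the scene stay as the last step left them, time stands still between calls to the robot, and variables do not carry over. Pictures are saved under pics/ and viewed, about 8 in all and at most 12, crops included, and the job is handed in when it is done.

Besides the shell and the picture viewer there is one more tool, called after "Request:" as name(argument=value, ...), one argument or row to a line, values as JSON. arm_command: Moves the arm, as the interface text tells. Its arguments: {"type":"object","properties":{"rows":{"type":"string"},"jaw":{"type":"number"},"squeeze":{"type":"number"}},"required":["rows"]}

```bash
mkdir -p pics; cat > h.py <<'E'
import numpy as np, cv2
from station import monitor, vision, workorder
def cam(n):
    d=vision.get_image(n); h=d["frame"].shape[0]
    f=h/2/np.tan(np.radians(d["vfov"])/2)
    d["K"]=np.array([[f,0,d["cx"]],[0,f,d["cy"]],[0,0,1]]); d["D"]=np.array(d["distortion"],float)
    d["R"]=np.array(d["R"]);d["t"]=np.array(d["t"]); return d
def ray(d,uv):
    p=cv2.undistortPoints(np.array(uv,float).reshape(-1,1,2),d["K"],d["D"]).reshape(-1,2)
    return -d["R"].T@d["t"], np.c_[p,np.ones(len(p))]@d["R"]
def onz(d,uv,z):
    c,r=ray(d,uv); return c+r*((z-c[2])/r[:,2])[:,None]
def proj(d,X):
    return cv2.projectPoints(np.array(X,float).reshape(-1,1,3),cv2.Rodrigues(d["R"])[0],d["t"],d["K"],d["D"])[0].reshape(-1,2)
E
python3 - <<'E'
from h import *
o=monitor.get_obs(); print(o)
for n in("top","side"):
    d=cam(n); print(n,-d["R"].T@d["t"],d["R"][2],d["K"][0,0],d["D"])
    cv2.imwrite(f"pics/{n}0.png",cv2.resize(d["frame"][:,:,::-1],(800,600)))
E
```

```text
{'t': 0.0, 'q': array([ 9.85006052e-01,  5.33391504e-02,  1.61425732e+00, -3.16199913e-05,
        1.47596278e+00, -1.19002597e-01]), 'dq': array([-4.13639844e-04,  2.34150706e-03, -6.77865450e-05, -2.25892576e-03,
       -1.75283825e-04,  8.74923845e-04]), 'effort': array([-5.21655329e-04, -3.93689811e+01, -3.70174813e+01, -2.68041777e-04,
        7.07592670e-03, -1.55349585e-05]), 'tool_pos': array([0.28101562, 0.55775056, 0.30269575]), 'tool_rot': array([-7.26434570e-01, -3.05578303e+00,  2.91574697e-03]), 'contact_force': array([ 0.22859949, -0.30796631, -0.64068488]), 'wrist_torque': array([-0.03555885,  0.01327052,  0.00125506]), 'opening': 0.08565061630222134}
top [ 0.44121943 -0.02955495  1.12818132] [ 7.47881683e-02 -3.61509232e-04 -9.97199378e-01] 419.49181685518886 [-0.06894497  0.          0.          0.          0.        ]
side [-0.02664531 -0.85789454  0.81813358] [ 0.46285496  0.67321218 -0.57667205] 526.1535261861537 [-0.11690654  0.          0.          0.          0.        ]
```

View pics/top0.png

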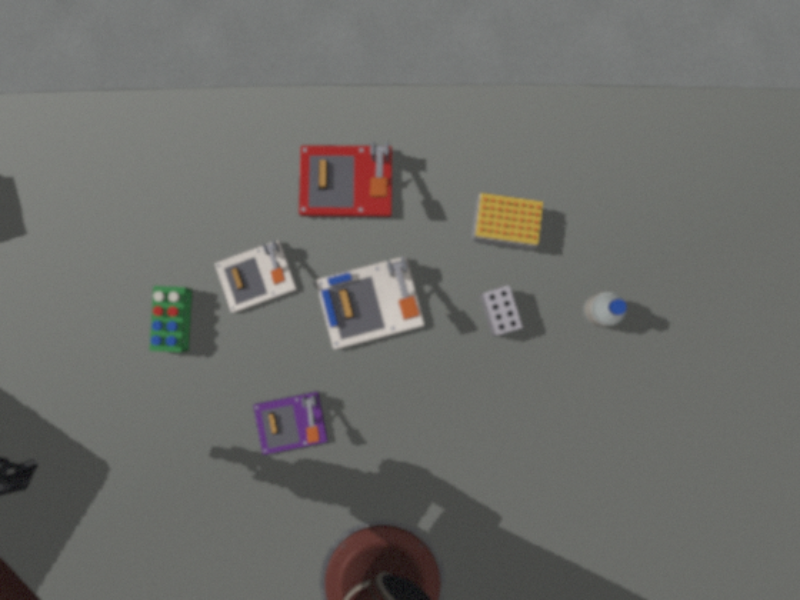

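View pics/side0.png

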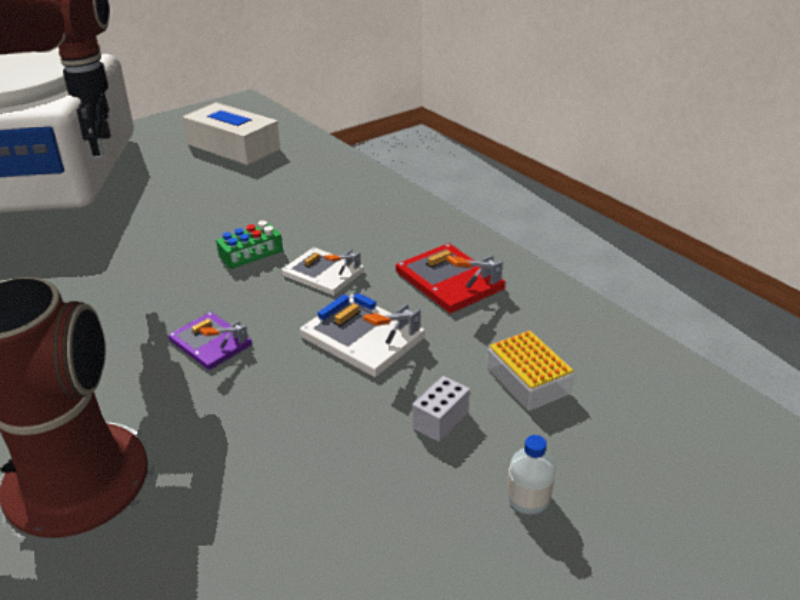

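Candidates in the top view: red stage (345,180), purple (290,422), small white (255,277) and large white with blue stops (370,303). The large white one fits: it is neither red nor purple, and it is the larger of the two left. The block is at (503,310), the rack at (170,320), the tip box at (508,219) and the bottle at (605,310).

```bash
cat > m.py <<'E'
from h import *
def quad(m,d,z,name):
    n,l,s,c=cv2.connectedComponentsWithStats(m.astype(np.uint8))
    for i in range(1,n):
        if s[i,4]>25:
            p=onz(d,np.argwhere(l==i)[:,::-1],z)[:,:2]
            r=cv2.minAreaRect(p.astype(np.float32)*1000)
            print(name,s[i,4],c[i].round(1),"ctr",p.mean(0).round(4),"rect",np.round(r[0],1),np.round(r[1],1),round(r[2],1))
E
python3 - <<'E'
from m import *
d=cam("top"); f=d["frame"]; hsv=cv2.cvtColor(f,cv2.COLOR_RGB2HSV)
H,S,V=[hsv[...,i].astype(int) for i in range(3)]
roi=np.zeros(f.shape[:2],bool); roi[175:250,215:302]=1
quad(roi&(V>165)&(S<50),d,.02,"white"); 
quad(roi&(H>100)&(H<130)&(S>110),d,.034,"blue")
quad(roi&(H<14)&(S>130),d,.094,"pad")
quad(roi&(H>=14)&(H<28)&(S>90),d,.034,"brass")
roi[:]=0; roi[190:245,325:378]=1
m=(roi&(V>125)); quad(m,d,.05,"block"); quad(roi&(V<90)&(cv2.morphologyEx(m.astype(np.uint8),cv2.MORPH_CLOSE,np.ones((11,11)))>0),d,.05,"wells")
print(f[215,352],f[225,290])
a=cv2.resize(f[165:255,205:385,::-1],None,fx=4.4,fy=4.4,interpolation=cv2.INTER_CUBIC); cv2.imwrite("pics/c1.png",a)
E
```

```text
white 1086 [265.9 214.2] ctr [ 5.114e-01 -2.000e-04] rect [518.8  20.7] [131.5 171.4] 14.9
white 37 [226.4 197.6] ctr [0.5558 0.1045] rect [555.9 104.1] [19.3 14. ] 33.7
white 33 [286.2 199.7] ctr [ 0.5493 -0.0543] rect [548.6 -53.7] [10.6 21.3] 89.7
blue 62 [237.4 195.1] ctr [0.5608 0.074 ] rect [560.6  74.2] [10.9 38.2] 15.7
blue 118 [230.6 215. ] ctr [0.5086 0.0917] rect [508.5  91.6] [64.9 12.1] 14.2
pad 127 [286.  214.9] ctr [ 0.5045 -0.0518] rect [504.5 -51.3] [32.1 24.2] 18.0
brass 115 [241.9 212.1] ctr [0.5161 0.0622] rect [516.1  62.2] [51.6 15.4] 15.2
block 509 [350.6 216.4] ctr [ 0.5023 -0.2194] rect [ 501.6 -220. ] [80.7 53.6] 16.3
[157 154 159] [206 198 192]
```

View pics/c1.png

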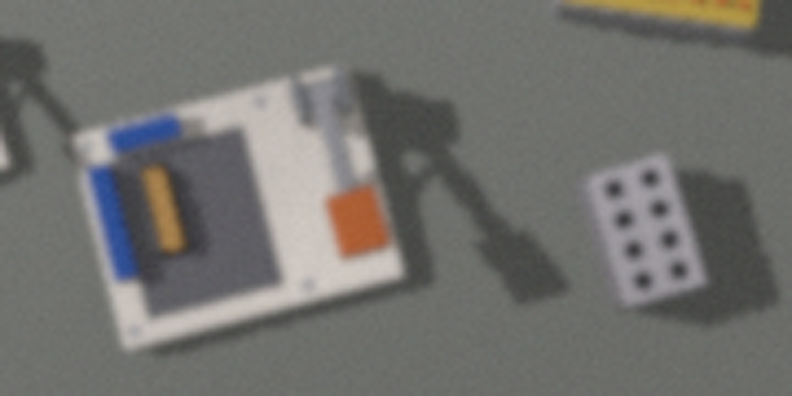

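The crop confirms the large white stage: blue stops at crop (145,133) and (115,225), brass bar (165,210), orange pad (358,220), and the block at (645,230). The seat is about (516,62) mm with yaw 15°, the pad (505,-52) and the block (502,-220) at about 16°. I'll move above the pad with the jaws shut.

Request:
arm_command(
  rows="224 -610 -80 0 0 42;224 -610 -80 0 0 42;224 -610 -80 0 0 42;224 -610 -80 0 0 42;224 -610 -80 0 0 42;224 -610 -80 0 0 42;224 -610 -80 0 0 42;224 -610 -80 0 0 42;224 -610 -80 0 0 42;224 -610 -80 0 0 42;224 -610 -80 0 0 42;224 -610 -80 0 0 42",
  jaw=0,
  squeeze=60,
)

```text
t: 1.65
tool_pos: [0.5052, -0.0545, 0.2222]
tool_rot: [0.41, -3.113, 0.002]
contact_force: [-0.2, 0.8, -0.8]
opening: 0.0004
```

Request:
arm_command(
  rows="0 0 -25 0 0 0;0 0 -45 0 0 0;-1 0 -55 0 0 0;-3 0 -62 0 0 0;-5 0 -70 0 0 0;-6 -1 -78 0 0 0;-8 -1 -85 0 0 0;-9 -1 -92 0 0 0;-10 -1 -97 0 0 0;-10 -1 -100 0 0 0;-10 -1 -100 0 0 0",
)

```text
t: 3.02
tool_pos: [0.4948, -0.0554, 0.1231]
tool_rot: [0.41, -3.111, 0.001]
contact_force: [-6.0, 0.6, 9.3]
opening: -0.0002
```

Request:
arm_command(
  rows="0 0 -2 0 0 0;0 0 -4 0 0 0;0 0 -4 0 0 0",
)

```text
t: 3.4
tool_pos: [0.4951, -0.0555, 0.1227]
tool_rot: [0.41, -3.108, -0.0]
contact_force: [-14.1, 2.6, 24.3]
opening: -0.0001
```

Firm on the end stop. I'll lift off, open, move over the block, and check the lever once the arm is clear.

Request:
arm_command(
  rows="0 0 30 0 0 0;0 0 70 0 0 0;3 -60 80 0 0 1;5 -120 80 0 0 1;7 -165 80 0 0 1;7 -165 80 0 0 1;7 -165 80 0 0 1",
  jaw=1,
)

```text
t: 4.28
tool_pos: [0.502, -0.2202, 0.2022]
tool_rot: [0.437, -3.104, -0.002]
contact_force: [0.7, 0.3, -0.3]
opening: 0.0855
```

```bash
python3 - <<'E'
from m import *
print(monitor.get_obs()["tool_pos"],monitor.get_obs()["contact_force"],monitor.get_obs()["opening"])
a=[]
for n in("side","top"):
    d=cam(n); f=d["frame"]
    if n=="side": a.append(cv2.resize(f[190:310,200:360,::-1],(800,600),interpolation=cv2.INTER_CUBIC)); 
    else:
        b=cv2.resize(f[165:255,205:385,::-1],(800,400),interpolation=cv2.INTER_CUBIC)
        hsv=cv2.cvtColor(f,cv2.COLOR_RGB2HSV); H,S,V=[hsv[...,i].astype(int) for i in range(3)]
        roi=np.zeros(f.shape[:2],bool); roi[175:250,215:302]=1
        quad(roi&(H<14)&(S>130),d,.05,"pad"); quad(roi&(H>=14)&(H<28)&(S>90),d,.02,"brass")
        print("pad pred px latched/raised",proj(d,[[.4955,-.055,.05],[.505,-.052,.094]]))
cv2.imwrite("pics/c2.png",cv2.resize(np.vstack([cv2.resize(a[0],(480,360)),cv2.resize(b,(480,240))]),(480,600)))
E
```

```text
[ 0.50196923 -0.22017612  0.20224365] [ 0.72972704  0.33812676 -0.30394298] 0.08553241117436461
pad 126 [286.5 219.5] ctr [ 0.4954 -0.0541] rect [495.3 -54. ] [34.2 24.4] 18.0
pad pred px latched/raised [[286.89538392 219.40898322]
 [286.06646228 214.67537696]]
```

View pics/c2.png

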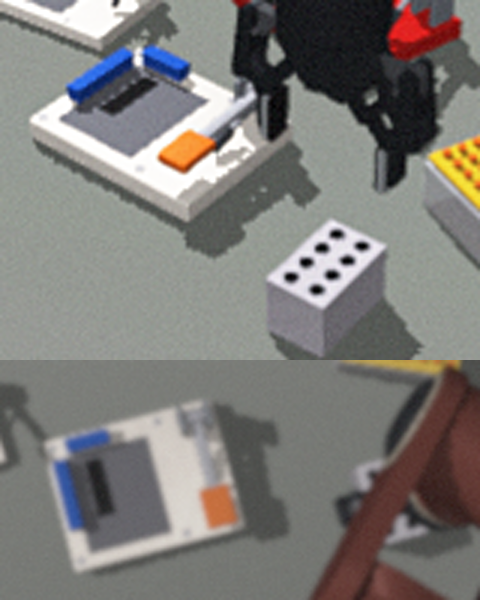

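The lever is latched: the pad is at top pixel (286.5,219.5) against a predicted latched position of (286.9,219.4). The lift bar slot is dark, so the bar is sunk. I'll do a quick side-view check of the block's pose from the corner wells.

```bash
python3 - <<'E'
from m import *
d=cam("side")
w=np.array([[336,234],[291,277],[316,290],[362,246]])/3+[200,190]-.3
P=onz(d,w,.05); print(P.round(4),P.mean(0)); print(np.degrees(np.arctan2(*(P[0]+P[3]-P[1]-P[2])[[1,0]])))
E
```

```text
[[ 0.5255 -0.2028  0.05  ]
 [ 0.472  -0.2187  0.05  ]
 [ 0.4779 -0.2395  0.05  ]
 [ 0.5322 -0.224   0.05  ]] [ 0.50188226 -0.22124668  0.05      ]
16.2769774784244
```

Request:
arm_command(
  rows="0 -1 -40 0 0 0;0 -1 -80 0 0 0;0 -1 -100 0 0 0;0 -1 -109 0 0 0;0 -1 -109 0 0 0",
)

```text
t: 5.05
tool_pos: [0.5025, -0.2203, 0.0938]
tool_rot: [0.44, -3.104, -0.0]
contact_force: [0.1, 1.1, -0.4]
opening: 0.0849
```

Request:
arm_command(
  rows="0 0 0 0 0 0;0 0 0 0 0 0;0 0 0 0 0 0;0 0 0 0 0 0;0 0 0 0 0 0;0 0 0 0 0 0",
  jaw=0,
  squeeze=70,
)

```text
t: 5.8
tool_pos: [0.5034, -0.2209, 0.0953]
tool_rot: [0.441, -3.106, 0.002]
contact_force: [0.2, 0.2, 5.9]
opening: 0.0486
```

Request:
arm_command(
  rows="0 0 30 0 0 0;0 0 80 0 0 0;1 40 85 0 0 0;2 90 85 0 0 -1;3 140 85 0 0 -1;4 190 85 0 0 -1;5 240 85 0 0 -1;5 268 85 0 0 -1;5 268 85 0 0 -1;5 268 85 0 0 -1",
)

```text
t: 7.05
tool_pos: [0.5077, 0.0469, 0.1792]
tool_rot: [0.413, -3.107, 0.002]
contact_force: [-0.0, -0.5, -4.3]
opening: 0.0486
```

```bash
python3 - <<'E'
from m import *
o=monitor.get_obs();print(o["tool_pos"],o["contact_force"],o["wrist_torque"],o["opening"])
d=cam("side");f=d["frame"]
print(proj(d,[[.516,.062,.02],o["tool_pos"]]))
cv2.imwrite("pics/c3.png",cv2.resize(f[150:300,150:350,::-1],(800,600),interpolation=cv2.INTER_CUBIC))
E
```

```text
[0.50766009 0.04685408 0.17917057] [-0.03938506 -0.4735985  -4.33751256] [-0.00698944 -0.01191275  0.00231507] 0.048603852387869614
[[242.49090642 221.99874057]
 [239.24190057 171.8010374 ]]
```

View pics/c3.png

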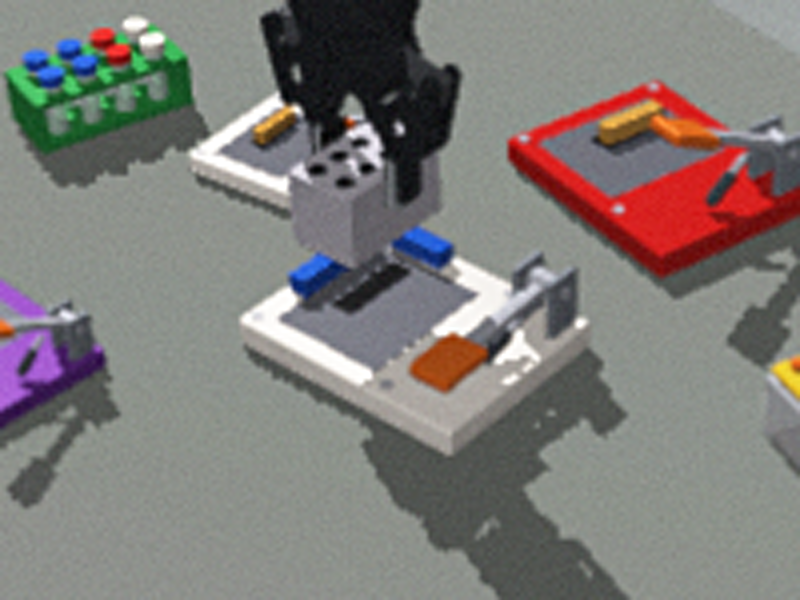

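Block held square, lever still down at picture (450,360), stops at (318,275) and (422,245). Lowering onto the stage, short of both stops.

Request:
arm_command(
  rows="0 0 -25 0 0 0;0 0 -45 0 0 0;0 0 -55 0 0 0;0 0 -60 0 0 0;0 0 -63 0 0 0;0 0 -65 0 0 0;0 0 -65 0 0 0",
)

```text
t: 7.98
tool_pos: [0.5086, 0.0465, 0.1154]
tool_rot: [0.412, -3.11, 0.003]
contact_force: [0.4, 0.1, -1.7]
opening: 0.0485
```

Request:
arm_command(
  rows="0 0 -1.5 0 0 0;2 4 -2 0 0 0;4 9 -2 0 0 0;5 12 -2 0 0 0;5 12 -2 0 0 0",
)

```text
t: 8.6
tool_pos: [0.5153, 0.0588, 0.1154]
tool_rot: [0.413, -3.114, 0.003]
contact_force: [-0.4, -0.3, 5.3]
opening: 0.0488
```

Request:
arm_command(
  rows="-0.5 2 0 0 0 0;-1 4 0 0 0 0;-1.5 6 0 0 0 0;-1.5 6 0 0 0 0",
)

```text
t: 9.1
tool_pos: [0.514, 0.0642, 0.1155]
tool_rot: [0.414, -3.114, 0.006]
contact_force: [1.3, -4.8, -0.0]
opening: 0.0487
```

Request:
arm_command(
  rows="2 1 0 0 0 0;4 2 -0.5 0 0 0;6 3 -0.5 0 0 0;6 3 -0.5 0 0 0",
)

```text
t: 9.6
tool_pos: [0.5185, 0.0657, 0.1155]
tool_rot: [0.412, -3.107, 0.011]
contact_force: [-11.1, -11.1, 12.3]
opening: 0.0488
```

Request:
arm_command(
  rows="0.5 1.5 0 0 0 0;1 3 0 0 0 0;1 3 0 0 0 0",
)

```text
t: 9.98
tool_pos: [0.5188, 0.0663, 0.1157]
tool_rot: [0.411, -3.102, 0.02]
contact_force: [-6.1, -13.9, 6.8]
opening: 0.0487
```

```bash
python3 - <<'E'
from m import *
o=monitor.get_obs();print(o["tool_pos"],o["tool_rot"],o["contact_force"],o["wrist_torque"],o["opening"])
r=o["tool_rot"];print("yaw",180+2*np.degrees(np.arctan2(r[1],r[0])))
d=cam("side");f=d["frame"]
cv2.imwrite("pics/c4.png",cv2.resize(f[180:285,185:325,::-1],(800,600),interpolation=cv2.INTER_CUBIC))
d=cam("top");cv2.imwrite("pics/c5.png",cv2.resize(d["frame"][170:260,205:325,::-1],(800,600),interpolation=cv2.INTER_CUBIC))
E
```

```text
[0.51882093 0.06630265 0.11571504] [ 0.41088587 -3.10222588  0.02002905] [ -6.10739273 -13.90812672   6.81579601] [-2.32478088  0.92876931 -0.38532393] 0.04868516855575949
yaw 15.089677543226571
```

View pics/c4.png

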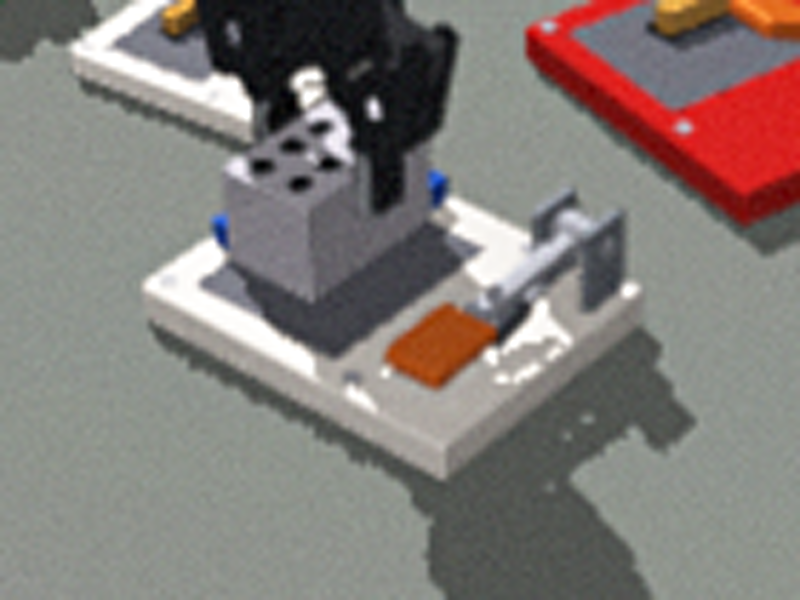

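View pics/c5.png

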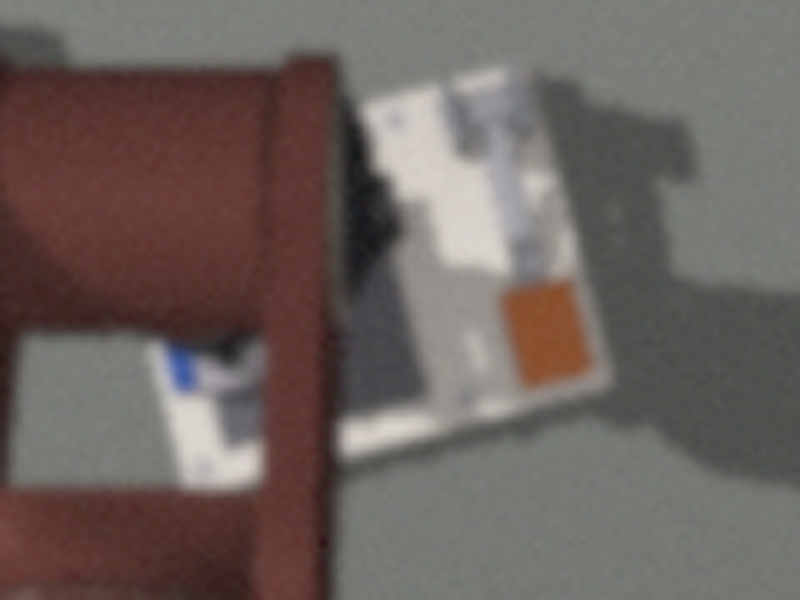

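Lever latched (pad at c4 (440,345)) and the block is in the corner, but the tool shows about 0.7° of lean towards the left stop. I'll press down and counter-tilt so the block sits flat while still pushing on both stops.

Request:
arm_command(
  rows="0.5 0.5 -1.5 0.6 0.2 0;1.2 0.7 -3 1.2 0.3 0;1.5 1 -3 1.2 0.3 0;1.5 1 -3 1.2 0.3 0",
)

```text
t: 10.58
tool_pos: [0.5197, 0.0651, 0.1154]
tool_rot: [0.41, -3.094, -0.005]
contact_force: [-18.0, -13.2, 22.6]
opening: 0.0488
```

```bash
cat > st.py <<'E'
from h import *
o=monitor.get_obs();A=cv2.Rodrigues(o["tool_rot"])[0];c,s=np.cos(.2618),np.sin(.2618);S=np.array([[c,s,0],[-s,c,0],[0,0,1]])
print("pos",o["tool_pos"].round(4),"toolz in stage (deg)",np.degrees(S@A[:,2])[:2].round(2),"yaw",np.degrees(np.arctan2(A[1,0],A[0,0])).round(2),"F stage",(S@o["contact_force"]).round(1),"T stage",(S@o["wrist_torque"]).round(2),o["opening"])
E
python3 st.py
```

```text
pos [0.5197 0.0651 0.1154] toolz in stage (deg) [-1.16  0.34] yaw -164.89 F stage [-20.8  -8.1  22.6] T stage [-1.8   2.81 -0.35] 0.04883227109139176
```

Request:
arm_command(
  rows="0 0.7 -1.5 0.2 -0.5 0;0 1.5 -3 0.5 -1.2 0;0 2 -3 0.5 -1.2 0;0 2 -3 0.5 -1.2 0",
)

```text
t: 11.08
tool_pos: [0.5187, 0.065, 0.1151]
tool_rot: [0.414, -3.108, -0.007]
contact_force: [-17.7, -13.6, 24.1]
opening: 0.0488
```

```bash
python3 st.py
```

```text
pos [0.5187 0.065  0.1151] toolz in stage (deg) [-0.31  0.28] yaw -164.84 F stage [-20.6  -8.6  24.1] T stage [-1.51  3.21 -0.2 ] 0.04877812378338016
```

Request:
arm_command(
  rows="0.5 1.2 -1.5 0 -0.2 0.8;1 2.8 -3 0 -0.4 1.5;1 2.8 -3 0 -0.4 1.5;1 2.8 -3 0 -0.4 1.5",
)

```text
t: 11.58
tool_pos: [0.5187, 0.065, 0.1152]
tool_rot: [0.451, -3.101, 0.004]
contact_force: [-19.4, -18.7, 27.7]
opening: 0.0486
```

```bash
python3 st.py
```

```text
pos [0.5187 0.065  0.1152] toolz in stage (deg) [-0.46 -0.08] yaw -163.46 F stage [-23.6 -13.1  27.7] T stage [-1.62  3.65 -0.95] 0.04857947214581585
```

Request:
arm_command(
  rows="0.5 1.2 -1.5 0 0 -0.8;1 2.8 -3 0.1 -0.2 -1.5;1 2.8 -3 0.1 -0.2 -1.5;1 2.8 -3 0.1 -0.2 -1.5",
)

```text
t: 12.08
tool_pos: [0.519, 0.0658, 0.1152]
tool_rot: [0.409, -3.104, 0.008]
contact_force: [-17.2, -14.1, 24.7]
opening: 0.0488
```

```bash
python3 st.py
```

```text
pos [0.519  0.0658 0.1152] toolz in stage (deg) [-0.63 -0.22] yaw -164.98 F stage [-20.3  -9.1  24.7] T stage [-1.18  3.01 -0.33] 0.04878469219360439
```

Request:
arm_command(
  rows="0.5 1.2 -1.5 0.1 -0.2 -0.8;1.2 2.8 -3 0.3 -0.4 -1.5;1.2 2.8 -3 0.3 -0.4 -1.5;1.2 2.8 -3 0.3 -0.4 -1.5",
)

```text
t: 12.58
tool_pos: [0.5194, 0.0659, 0.1152]
tool_rot: [0.374, -3.109, 0.013]
contact_force: [-18.5, -17.0, 24.5]
opening: 0.0488
```

```bash
python3 st.py
```

```text
pos [0.5194 0.0659 0.1152] toolz in stage (deg) [-0.65 -0.38] yaw -166.29 F stage [-22.2 -11.6  24.5] T stage [-1.69  3.26  0.59] 0.04882740516471534
```

Yaw probe: the vertical torque changes sign at about 14.6–15°, so square is about 14.8°. I'll go back to that with the tilt removed and a firm push on both stops.

Request:
arm_command(
  rows="0.2 1 -1.5 0.4 -0.3 0.5;0.3 2.2 -3 0.8 -0.6 1;0.3 2.4 -3 0.8 -0.6 1.1;0.3 2.4 -3 0.8 -0.6 1.1;0.3 2.4 -3 0.8 -0.6 1.1",
)

```text
t: 13.2
tool_pos: [0.5192, 0.0655, 0.115]
tool_rot: [0.403, -3.111, 0.003]
contact_force: [-16.5, -16.5, 22.7]
opening: 0.0486
```

```bash
python3 st.py
```

```text
pos [0.5192 0.0655 0.115 ] toolz in stage (deg) [-0.25 -0.06] yaw -165.23 F stage [-20.2 -11.7  22.7] T stage [-1.77  2.96 -0.58] 0.04862334524824375
```

Request:
arm_command(
  rows="0.4 1 -1.5 0 -0.1 -0.3;0.8 2.2 -3 0.2 -0.4 -0.6;0.8 2.6 -3 0.3 -0.4 -0.6;0.8 2.6 -3 0.3 -0.4 -0.6;0.8 2.6 -3 0.3 -0.4 -0.6",
)

```text
t: 13.82
tool_pos: [0.5191, 0.0657, 0.115]
tool_rot: [0.393, -3.113, 0.006]
contact_force: [-17.1, -15.5, 25.4]
opening: 0.049
```

```bash
python3 st.py; python3 - <<'E'
from m import *
d=cam("side");f=d["frame"]
cv2.imwrite("pics/c6.png",cv2.resize(f[190:265,205:305,::-1],(800,600),interpolation=cv2.INTER_CUBIC))
E
```

```text
pos [0.5191 0.0657 0.115 ] toolz in stage (deg) [-0.25 -0.19] yaw -165.63 F stage [-20.5 -10.6  25.4] T stage [-1.48  3.26  0.67] 0.04902134311143363
```

View pics/c6.png

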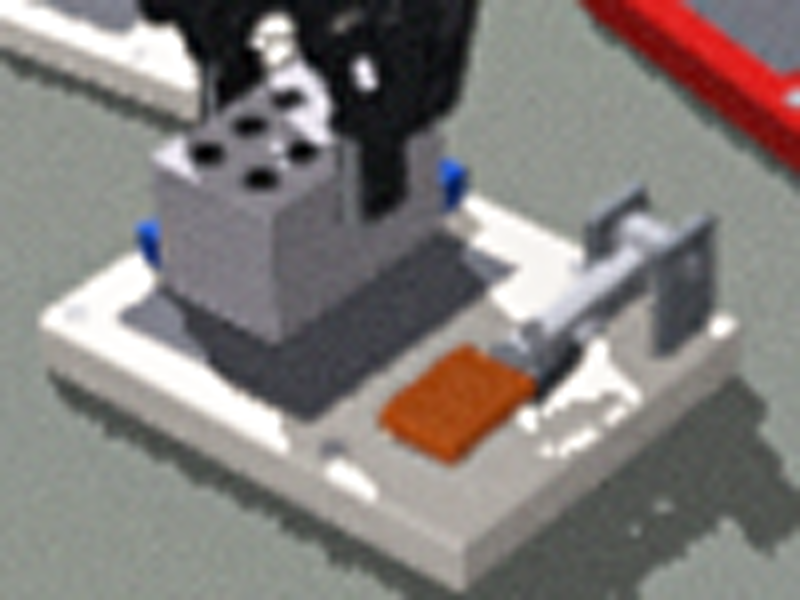

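Request:
arm_command(
  rows="0.3 1.2 -1.5 0.2 -0.2 0.1;0.6 2.6 -3 0.6 -0.5 0.2;0.6 3 -3.2 0.6 -0.5 0.2;0.6 3 -3.2 0.6 -0.5 0.2;0.6 3 -3.2 0.6 -0.5 0.2;0.6 3 -3.2 0.6 -0.5 0.2",
)

```text
t: 14.62
tool_pos: [0.519, 0.0656, 0.115]
tool_rot: [0.4, -3.115, 0.003]
contact_force: [-18.7, -18.2, 26.3]
opening: 0.0491
```

```bash
python3 st.py
```

```text
pos [0.519  0.0656 0.115 ] toolz in stage (deg) [-0.1 -0.1] yaw -165.38 F stage [-22.7 -12.8  26.3] T stage [-1.96  3.57 -0.23] 0.04908212360267011
```

Level to 0.1°, yaw 14.6° with near-neutral torque, and 23 N and 13 N on the stops. Handing in.

```bash
python3 -c "
from station import workorder; print(workorder.finish_job())"
```

```text
the job is handed in; nothing more can be done
None
```

I pressed the orange lever of the large white stage down until it latched. I then set the aluminium block on the stage in the corner between the blue stops and handed the job in at about 14.7 s, still gripping and pressing.

- **Lever:** the pad sits at its latched pixel position and the lift bar looked sunk right after pressing. The lever was still down in the last picture, taken about 0.8 s before handing in.
- **Pressing:** the last force reading was about 23 N on the far stop, 13 N on the left stop and 26 N downward. That was while gripping, with a set squeeze of 70 N.
- **Flat and square:** tool tilt at the end was about 0.1° each way. An early push leaned the tool about 0.7° towards the left stop, and later ones up to 1.2° towards the far stop; I corrected both. Turning the grip slightly either way flipped the vertical torque near 14.6°, so I left it there (−0.2 N m remaining). Vision gave 14–16° for the stage's turn (about 15°), so the two agree only to within about half a degree.
- **Not checked:** I could not see the contact with the stops directly, because the gripper and arm hide it. "Flush" rests on the forces and torques. I never reached for the tip box, bottle or tube rack, but took no final picture of all three.

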